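# Refit the washed plate in the contact grill and close it

## Task

Put the washed ribbed plate back into the open contact grill: hook its two rear tongues under the lugs at the back of the bed, then bring the front down until both spring clips snap over its front edge. Then lower the grill's upper half gently until it is fully shut, without letting it slam, and leave the jar, tin, mug and pepper mill where they are.

Things in the scene. Friction and masses are not known exactly. Their poses are not given: they have to be found in the camera images.
- grill: Contact grill: dark red base 226 x 254 mm, fixed to the worktop, but its place and turn vary. Origin: centre of its underside, on the worktop; x points from its open front to its hinge at the back, y to its left, z up. All points on the base share these axes. Base 30 mm high in front, side walls 52 mm.
- plate_home (a point): Where plate_mid lies when the plate is home (45 mm above the worktop, above the grill's origin), axes as the grill's. The plate's underside then rests on two steel ledges, tops 38 mm above the worktop, between two side walls whose inner faces are at y = +100 and -100 mm. Between the clips the front is open and only 30 mm high.
- rear_lugs (a point): Middle of the front lower edge of the two rear lugs (76 mm behind the grill's origin, 49 mm up). The lugs, 34 mm wide and 7 mm thick, at y = +55 and -55 mm from here, overhang the bed behind this edge; the gap under them is 11 mm high down to ledge level. A rear wall stops the tongues 11 mm behind this edge.
- lid_hinge (a point): On the hinge axis of the upper half, which runs along the grill's y: 100 mm behind the grill's origin, 75 mm up. Axes as the grill's.
- grill_lid (a joint): Hinge of the grill's upper half (0.75 kg, dark red with a metal cap, 230 mm wide). 0 = fully shut on its stop; grows as the front rises; 1.35 = fully open. Its stiff hinge holds it above about 1 rad; lower down it falls by itself unless held. It starts open. Shut, its underside is about 4 mm above the home plate.
- lid_bar (a point): Middle of the upper half's round black handle bar: 18 mm thick, straight for 150 mm along the grill's y, free all round for fingers. It moves on an arc of radius 230 mm about lid_hinge; shut, it lies 225 mm in front of lid_hinge and 49 mm higher (124 mm above the worktop). Its axes turn with the upper half and agree with the grill's when shut.
- clip_left (a joint): Left spring clip (steel leaf 26 mm wide, centre 68 mm left of the grill's origin, top 70 mm above the worktop). 0 = sprung home, also with no plate; grows as its top is pushed to the front. Its sloping nose overhangs the home plate's front edge by 4 mm; when the plate's front is pressed down it yields about 0.1 rad (some 3 N) and snaps back over the edge.
- clip_right (a joint): Right spring clip, the same, 68 mm right of the grill's origin.
- plate_mid (a point): Centre of the loose cast plate (mid grey, ribs on top, 140 mm in x, 190 mm in y, 14 mm thick, 0.38 kg), which lies ribs up on the worktop. Its x points from its front (black grip) to its rear, y to its left, z up. To get past the clips and under the lugs the plate goes in rear first, its front raised 15 to 20 degrees.
- plate_tongues (a point): Midway between the rear lower edges of the plate's two tongues (84 mm behind and 7 mm below plate_mid). The tongues, 30 mm wide and 6 mm thick, at y = +55 and -55 mm, reach 14 mm beyond the plate's rear edge, flush with its underside. Axes as the plate's.
- plate_grip (a point): Grasp point on the plate's black grip: a flat tab 9 mm thick and 64 mm wide (along y) rising from the middle of the front edge, raked 30 degrees to the front (it rises along -0.5, 0, +0.866 in the plate's axes, which are also this point's). The point is mid-thickness, 12 mm below the tab's upper edge; 80.5 mm before and 30.5 mm above plate_mid.
- jam_jar_mid (a point): Bystander: glass jam jar with white lid, 68 mm wide, 84 mm high; centre.
- tea_tin_mid (a point): Bystander: low round tin, 75 mm wide, 58 mm high; centre.
- mug_mid (a point): Bystander: striped mug, 86 mm wide without its handle, 90 mm high; centre.
- pepper_mill_mid (a point): Bystander: dark wooden pepper mill, 58 mm wide, 170 mm high; centre.

How it is judged (in metres and radians):
On the way:
1. the plate lies home in the bed with both clips snapped over it, the upper half still open (x of plate_mid in the frame of grill between -0.006 and 0.006 m and y of plate_mid in the frame of grill between -0.007 and 0.007 m and z of plate_mid in the frame of grill between 0.0425 and 0.0475 m and angle between the z axis of plate_mid and the z axis of grill, either way round below 0.03 rad and angle between the x axis of plate_mid and the x axis of grill, either way round below 0.06 rad and value of joint each of clip_left, clip_right below 0.04 rad and value of joint grill_lid above 0.5 rad), for 0.2 s.
At the end, for the whole second after the job is handed in: The upper half is fully shut (within 0.03 rad) and still; under it the plate lies flat on its ledges (within 2.5 mm in height, 6 mm along x, 7 mm along y, 0.03 rad of tilt and 0.06 rad of turn) with both clips sprung back (within 0.04 rad) (x of plate_mid in the frame of grill between -0.006 and 0.006 m and y of plate_mid in the frame of grill between -0.007 and 0.007 m and z of plate_mid in the frame of grill between 0.0425 and 0.0475 m and angle between the z axis of plate_mid and the z axis of grill, either way round below 0.03 rad and angle between the x axis of plate_mid and the x axis of grill, either way round below 0.06 rad and value of joint each of clip_left, clip_right below 0.04 rad and value of joint grill_lid below 0.03 rad and velocity of joint grill_lid between -0.05 and 0.05 rad/s); the robot touches nothing.
It fails at once if the upper half slams: in its last 0.15 rad it closes faster than 1.5 rad/s (value of joint grill_lid below 0.15 rad and velocity of joint grill_lid below -1.5 rad/s).
It fails at once if a bystander (jar, tin, mug or pepper mill) is moved by more than 25 mm (distance of any of jam_jar_mid, tea_tin_mid, mug_mid, pepper_mill_mid from where it was at the start of the episode above 0.025 m).
It also fails if it takes over 61 s, if anything falls off the work surface, if the arm or the gripper's body presses on something with over 40 N, if the wrist force passes 120 N, or if a joint passes its speed limit or range.

## Robot

A 6-joint arm with a two-finger parallel gripper is mounted at the origin on a cart in front of the work surface, level with it; the furniture and walls round the work are solid. World frame = base frame: x ahead of the robot, y to its left, z up, the work surface at z = 0. Lengths are in mm, angles in rad, forces in N, time in s.
With the tool pointing down it reaches from about 325 to 925 mm from the base axis. Payload 3.1 kg.
Tool frame: the origin (TCP) lies midway between the tips of the shut fingers; the grasp point (between the pads) lies 19 mm behind it; z points along the fingers, y is the line along which they close (so a half turn about z gives the same grasp; the last joint's range is limited). The gripper opens to 85 mm and grips with 20 to 120 N. Pads are 22 mm wide; open, the fingers measure 114 mm over their backs; the gripper's body (76 mm by 85 mm) begins 54 mm behind the grasp point. The pads swing forward as they close: fully open they stand 13 mm farther back than shut.
Start: joints at [-1.441, 0.217, 1.613, -0, 1.311, -0.112], TCP at [149.677, -606.825, 231.3] pointing down, gripper open.
Joint ranges: [-2.75, 2.75], [-0.78, 2.1], [0.31, 2.55], [-1.13, 4.27], [0.13, 2.63], [-2.58, 2.58]. Speed limits (rad/s): [2.79, 2.79, 3.14, 3.14, 3.14, 3.14].

## Interface

Orientations are given as a unit quaternion [x, y, z, w].
In Python, from station import arm gives the robot as it stands. The module is installed in compiled form; this text tells all that it offers.
- The arm moves only by the tool send_rows, never from a script. Its arguments are lists of equal length, an entry for each row: "claw": the opening, from 0 (shut) to 1 (fully open); "dp": the shift along the tool's x, y, z in mm, a list of three; "twist": the turn, a rotation vector about the tool's x, y, z in degrees, a list of three. In form: {"claw": [claw, ...], "dp": [[dx, dy, dz], ...], "twist": [[ax, ay, az], ...]}. A call has 1 to 12 rows; each row shifts and turns the commanded pose from where the row before left it, along the tool's axes as they then stand; what a row does not reach is not made up. A row lasts 1/8 s, in which the tool goes at most 62.5 mm and 10.7 degrees, less where a joint would pass 70% of its speed; a pose out of reach is approached as far as the arm can. A call with a gripper value outside its range is refused whole. The fingers move at their own pace and stop on an object; "force" is the grip in N (left out, the last holds). Time passes only in rows, so rows that do not move let the fingers close. It gives the time, the measured TCP pose, the force, the opening and the grip force at its end, in the units of the state.
- arm.read_state(): the state, without advancing time (a new reading comes with each control period).
- arm.grab_frame(name): name is "scene" or "top" or "wrist"; returns a dict with "img" (420x560x3 uint8, red, green, blue), "intrinsics" (3x3 intrinsics, pixels), "extrinsics" (4x4, takes a point from world to camera coordinates). Camera axes: x right, y down, z forward; pixel columns grow to the right and rows downward; lengths in mm; the calibration is good to about 2 mm. The wrist camera is an equidistant fisheye: a pixel r from the principal point sees the ray r / f radians off the axis. A picture is of the moment at which its call begins. There is no depth.
- arm.finish_job(): hands the job in; it is judged then, once.
The state is a dict: "t": time; "joint_positions": joint angles; "qvel": joint speeds; "effort": joint torques, N m; "position": TCP position; "ee_rot": TCP orientation; "force": force on the tool from outside, world axes, zero at the start; "wrist_torque": the same for the moment, N m; "gripper_width": finger opening in mm; "gripper_force": force on a finger pad.
Only numpy, scipy, OpenCV 4.12 (cv2) and the standard library are available. Lean on these libraries where they do the work, as an engineer would, in place of code of your own. Each camera call takes 0.05 s, during which the arm holds its last target. There are 200 camera calls.

## Working session

There is one attempt and no reset: what is moved stays moved. The work goes in short steps, Python scripts to look and compute and a tool call to move; the robot and the scene stay as the last step left them, time stands still between calls to the robot, and variables do not carry over. Pictures are saved under pics/ and viewed, at most 10 in all, crops included, and the job is handed in when it is done.

Besides the shell and the picture viewer there is one more tool, called as name(argument=value, ...) on one line, values as JSON. send_rows: Moves the arm, as the interface text tells. Its arguments: {"type":"object","properties":{"claw":{"type":"array"},"dp":{"type":"array"},"twist":{"type":"array"},"force":{"type":"number"}},"required":["claw","dp","twist"]}

```bash
mkdir -p pics
python3 - <<'E'
from station import arm
import cv2,numpy as np,pickle
d={}
for n in ["scene","top"]:
    f=arm.grab_frame(n); d[n]=f
    cv2.imwrite(f"pics/{n}0.png",f["img"][:,:,::-1])
    print(n,np.round(f["intrinsics"],1).tolist(),np.round(f["extrinsics"],3).tolist())
pickle.dump(d,open("f0.pkl","wb"))
print(arm.read_state())
E
```

```text
scene [[514.0, 0.0, 282.9], [0.0, 514.0, 206.4], [0.0, 0.0, 1.0]] [[-0.519, -0.855, -0.017, 234.666], [-0.648, 0.406, -0.644, 424.496], [0.557, -0.323, -0.765, 1235.978], [0.0, 0.0, 0.0, 1.0]]
top [[459.0, 0.0, 282.1], [0.0, 459.0, 207.2], [0.0, 0.0, 1.0]] [[-0.007, -1.0, 0.013, -65.399], [-0.997, 0.006, -0.071, 514.133], [0.071, -0.014, -0.997, 1335.046], [0.0, 0.0, 0.0, 1.0]]
{'t': 0.1, 'joint_positions': array([-1.44120224e+00,  2.17702492e-01,  1.61478622e+00, -2.36306118e-05,
        1.31126601e+00, -1.12195102e-01]), 'qvel': array([-0.00028334, -0.00297556, -0.00400648,  0.00073559,  0.00140548,
        0.00112991]), 'effort': array([-1.92115425e-03, -3.98079765e+01, -3.04971743e+01, -2.61042833e-04,
        4.26998638e-03, -1.25123958e-05]), 'position': array([ 149.57300696, -606.08766204,  230.07752741]), 'ee_rot': array([ 9.92700197e-01,  1.20603274e-01, -2.08202057e-05, -1.08089074e-03]), 'force': array([ 0.97412344, -0.55708211, -1.05509754]), 'wrist_torque': array([0.00884666, 0.00601679, 0.03963419]), 'gripper_force': 0.0, 'gripper_width': 85.39071566129759}
```

View pics/scene0.png

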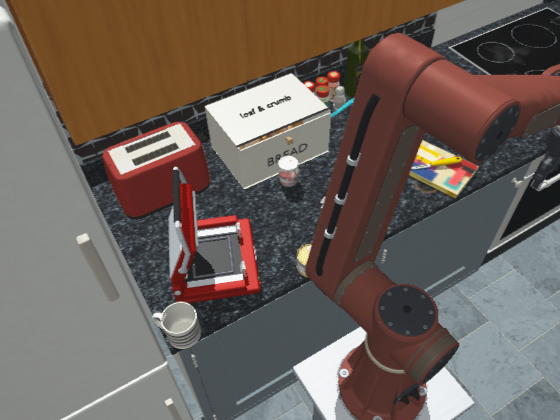

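View pics/top0.png

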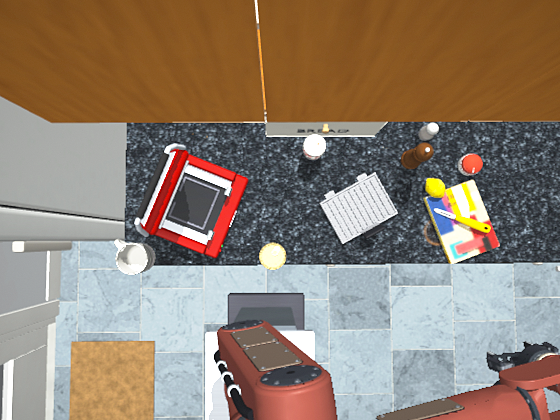

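The scene view shows the grill at about (215,260), with the lid open to the left, and the mug at (180,325). The top view shows the grill at (195,200), hinge to the left, the plate at (358,208) with its tongues up-left, the jar at (314,147), the tin at (272,256) and the pepper mill at (417,154).

Run:
```python
import cv2,numpy as np,pickle
d=pickle.load(open("f0.pkl","rb"))
im=d["top"]["img"][:,:,::-1]
a=cv2.resize(im[135:270,120:255],(540,540),interpolation=cv2.INTER_CUBIC)
b=cv2.resize(im[165:255,310:405],None,fx=2.73,fy=2.73*2.2,interpolation=cv2.INTER_CUBIC) if 0 else cv2.resize(im[165:255,310:405],None,fx=2.7,fy=2.7,interpolation=cv2.INTER_CUBIC)
c=d["scene"]["img"][:,:,::-1][160:305,160:265]
c=cv2.resize(c,None,fx=2,fy=2,interpolation=cv2.INTER_CUBIC)
o=np.zeros((560,800,3),np.uint8);o[:540,:540]=a;o[:b.shape[0],542:542+b.shape[1]]=b[:,:258];o[250:250+c.shape[0],545:545+c.shape[1]]=c
cv2.imwrite("pics/z1.png",o)
```

```text
(no output)
```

View pics/z1.png

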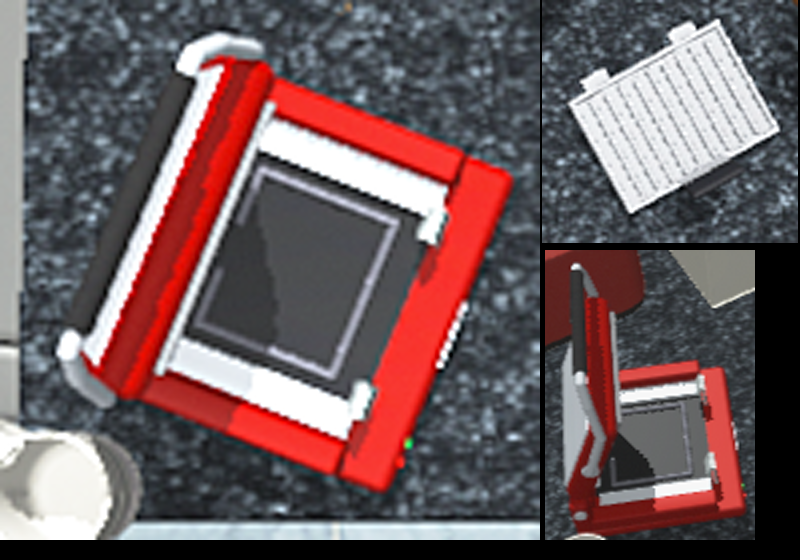

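The crop (×4 from (120,135)) shows the grill's base front corners at about (512,175) and (372,492), and its side walls running up-left. In the inset at right the plate's tongues point up-left and the black grip is at lower right.

```bash
cat > h.py <<'E'
import numpy as np,cv2
from scipy.spatial.transform import Rotation as Ro
def cast(f,uv,z):
    K,E=f["intrinsics"],f["extrinsics"];R,t=E[:3,:3],E[:3,3]
    uv=np.atleast_2d(np.float64(uv));r=np.c_[uv,np.ones(len(uv))]@np.linalg.inv(K).T@R
    c=-R.T@t;return c+r*((z-c[2])/r[:,2])[:,None]
def proj(f,P):
    E=f["extrinsics"];q=(np.atleast_2d(P)@E[:3,:3].T+E[:3,3])@f["intrinsics"].T;return q[:,:2]/q[:,2:]
def fr(yaw,pitch=0): # pitch>0: front (-x) raised
    return Ro.from_euler("ZY",[yaw,pitch]).as_matrix()
G=np.array([[0,.8660254,.5],[1,0,0],[0,.5,-.8660254]]) # tool axes in plate axes at grasp
def plan(way,R=None,p=None):
    """way: list of (R,p,n). prints rounded rows from the current pose"""
    if R is None:
        from station import arm
        s=arm.read_state();R=Ro.from_quat(s["ee_rot"]).as_matrix();p=s["position"].copy()
    dp=[];tw=[]
    for Rt,pt,n in way:
        for k in range(n,0,-1):
            d=np.round(R.T@(pt-p)/k,1 if n>6 or np.linalg.norm(pt-p)<60 else 0);w=np.round(np.degrees(Ro.from_matrix(R.T@Rt).as_rotvec())/k,1)
            dp.append(d.tolist());tw.append(w.tolist());p=p+R@d;R=R@Ro.from_rotvec(w,degrees=True).as_matrix()
    for i in range(0,len(dp),12): print("dp",dp[i:i+12],"\ntw",tw[i:i+12])
    return R,p
E
python3 - <<'E'
import pickle;from h import *
d=pickle.load(open("f0.pkl","rb"));f=d["top"];im=f["img"]
hsv=cv2.cvtColor(im,cv2.COLOR_RGB2HSV)
# plate
m=((hsv[...,1]<40)&(hsv[...,2]>120)).astype(np.uint8);m[:165]=0;m[255:]=0;m[:,:310]=0;m[:,405:]=0
mo=cv2.morphologyEx(cv2.morphologyEx(m,cv2.MORPH_CLOSE,np.ones((3,3))),cv2.MORPH_OPEN,np.ones((13,13)))
c=max(cv2.findContours(mo,0,1)[0],key=cv2.contourArea)
W=cast(f,c[:,0]+0.0,14)[:,:2].astype(np.float32);r=cv2.minAreaRect(W);print("plate",r)
b=cv2.boxPoints(r);print(b)
# grill corners
cr=np.array([[512,175],[372,492]])/4+[120,135]-.4
P=cast(f,cr,30);print(P,np.linalg.norm(P[1]-P[0]))
y=P[1]-P[0];y/=np.linalg.norm(y);yaw=np.arctan2(-y[0],y[1]);R=fr(yaw)
print("grill yaw",np.degrees(yaw),P.mean(0)+R@[113,0,-30])
for n,uv,z in [("jar",(314,147),84),("tin",(272,256),58),("mug",(133,255),90),("mill",(426,148),170)]:print(n,cast(f,uv,z).round())
E
```

```text
plate ((518.052734375, -291.8452453613281), (155.78836059570312, 191.96975708007812), 28.680126190185547)
[[ 403.65018 -245.01942]
 [ 495.78018 -413.4369 ]
 [ 632.4553  -338.67108]
 [ 540.3253  -170.2536 ]]
[[598.44379859  32.05052778  30.        ]
 [367.85213568 133.68403057  30.        ]] 251.995801338654
grill yaw 66.2144662880392 [5.28722480e+02 1.86269232e+02 7.10542736e-15]
jar [[ 680. -159.   84.]]
tin [[372. -39.  58.]]
mug [[379. 345.  90.]]
mill [[ 658. -450.  170.]]
```

Run:
```python
import pickle;from h import *
d=pickle.load(open("f0.pkl","rb"));f=d["top"];im=f["img"]
hsv=cv2.cvtColor(im,cv2.COLOR_RGB2HSV)
m=((hsv[...,1]<40)&(hsv[...,2]>120)).astype(np.uint8);m[:165]=0;m[255:]=0;m[:,:310]=0;m[:,405:]=0
m=cv2.morphologyEx(m,cv2.MORPH_CLOSE,np.ones((3,3)))
c=max(cv2.findContours(m,0,1)[0],key=cv2.contourArea)
W=cast(f,c[:,0]+0.0,14)[:,:2]
yaw=np.radians(28.7)
for it in range(4):
    c_,s_=np.cos(yaw),np.sin(yaw);L=W@np.array([[c_,-s_],[s_,c_]])  # plate-aligned coords
    lo=L.min(0);hi=L.max(0)
    fx=np.median(L[L[:,0]<lo[0]+8,0]);  # front
    sel=L[L[:,0]<np.median(L[L[:,0]<lo[0]+15,0])+5]
    ang=[]
    k=np.polyfit(sel[:,1],sel[:,0],1);a1=-np.arctan(k[0])
    mid=(L[:,0]>lo[0]+20)&(L[:,0]<lo[0]+125)
    A=L[mid&(L[:,1]<lo[1]+10)];B=L[mid&(L[:,1]>hi[1]-10)]
    a2=np.arctan(np.polyfit(A[:,0],A[:,1],1)[0]);a3=np.arctan(np.polyfit(B[:,0],B[:,1],1)[0])
    print(np.degrees([yaw,a1,a2,a3]).round(2),len(sel),len(A),len(B), "front",sel[:,0].mean(),"sides",A[:,1].mean(),B[:,1].mean(),"xr",lo[0],hi[0])
    yaw+=np.mean([a2,a3])
# rear edge: points between tongues
ym=(A[:,1].mean()+B[:,1].mean())/2
re=L[(abs(L[:,1]-ym)<30)&(L[:,0]>hi[0]-40)];print("rear mid",re[:,0].mean())
xm=(sel[:,0].mean()+re[:,0].mean())/2
print("centre",np.array([xm,ym])@np.array([[c_,s_],[-s_,c_]]))
# grill overlay
R=fr(np.radians(66.2));o=np.array([528.7,186.3,0])
im2=cv2.resize(im[135:270,120:255],(540,540),interpolation=cv2.INTER_CUBIC)[:,:,::-1].copy()
def ln(P,col):
    q=(proj(f,np.array(P)@R.T+o)-[120,135])*4+1.5
    cv2.polylines(im2,[np.int32(q.round())],False,col,1)
ln([[-113,-127,30],[-113,127,30]],(0,255,0))
for s in(1,-1):ln([[-76,s*100,52],[60,s*100,52]],(0,255,0));ln([[-76,s*127,52],[60,s*127,52]],(255,255,0))
ln([[-113,127,0],[0,127,0]],(255,0,0))
for s in(1,-1):
    for e in (-13,13):ln([[-76,68*s+e,70],[-68,68*s+e,70]],(255,0,255))
cv2.imwrite("pics/z2.png",im2)
```

```text
[ 2.87e+01 -1.60e-01 -3.70e-01  2.00e-02] 58 31 32 front 237.90797583584265 sides -599.4245327873756 -409.99858518861595 xr 236.21312522007256 392.40755557314526
[ 2.852e+01  2.000e-02 -2.000e-01  2.000e-01] 58 31 32 front 239.468383498472 sides -598.4730285410894 -409.0434947271759 xr 237.92513055127495 393.8351459097626
[ 2.852e+01  2.000e-02 -2.000e-01  2.000e-01] 58 31 32 front 239.46932523928442 sides -598.4724521468453 -409.04291671154596 xr 237.92607395742178 393.8361716936517
[ 2.852e+01  2.000e-02 -2.000e-01  2.000e-01] 58 31 32 front 239.46932580805787 sides -598.4724517987256 -409.0429163624472 xr 237.92607452720108 393.8361723131836
rear mid 378.6736653158519
centre [ 512.10904828 -295.02765347]
```

View pics/z2.png

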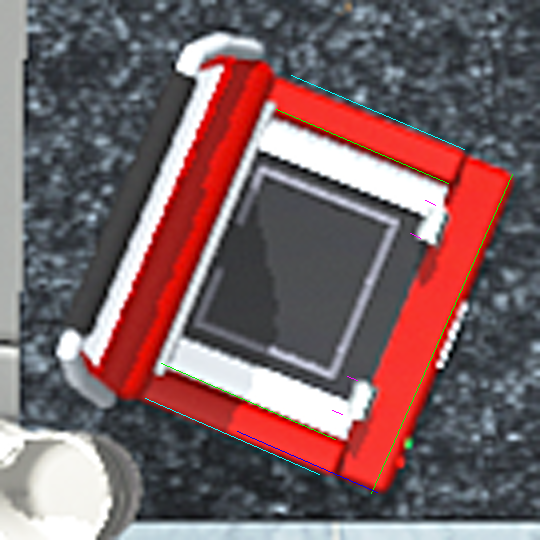

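The overlay shows the front edge matching, but the sides are about 2° off at (290,80) and (235,430), so I refine with line fits on the red mask.

```bash
cat > grill.py <<'E'
import pickle;from h import *
d=pickle.load(open("f0.pkl","rb"));f=d["top"];im=f["img"]
big=cv2.resize(im[135:270,120:255],(1080,1080),interpolation=cv2.INTER_CUBIC).astype(int)
m=((big[...,0]-big[...,1]>90)).astype(np.uint8)
def edge(a,b,w=14,n=60,first=False):
    """fit red->nonred edge along band a-b (x4 crop px); scanning outward"""
    a,b=np.float64(a)*2,np.float64(b)*2;t=(b-a)/np.linalg.norm(b-a);nn=np.array([t[1],-t[0]])
    pts=[]
    for s in np.linspace(0,1,n):
        q=a+s*(b-a);pr=[m[tuple(np.int32((q+nn*k).round())[::-1])] for k in range(-w,w+1)]
        ch=np.flatnonzero(np.diff(pr))
        if len(ch):pts.append(q+nn*(ch[-1]+.5-w))
    pts=np.array(pts);vx,vy,x,y=cv2.fitLine(pts.astype(np.float32),cv2.DIST_HUBER,0,.01,.01).ravel()
    res=abs((pts-[x,y])@[-vy,vx]);print(len(pts),np.median(res))
    P=[np.array([x,y])+k*np.array([vx,vy]) for k in (-100,100)]
    return (np.array(P)+.5)/8-.5+[120,135]
def L(uv,z):
    P=cast(f,uv,z)[:,:2];v=P[1]-P[0];v/=np.linalg.norm(v);return P.mean(0),v
up,front,low=L(edge((290,84),(445,143)),52),L(edge((507,195),(395,475)),30),L(edge((155,405),(320,468)),52)
inu=L(edge((440,182),(300,130)),52)
for n,(p,v) in dict(up=up,front=front,low=low,inu=inu).items():print(n,p,np.degrees(np.arctan2(v[1],v[0]))%180)
def dist(p,l):return (p-l[0])@np.array([-l[1][1],l[1][0]])
print("width up-low",dist(low[0],up),"up-inu",dist(inu[0],up))
E
python3 grill.py
```

```text
60 0.3986545209314857
60 0.9332103516019243
60 0.6148037359961167
60 0.4883575781155496
up [640.87936112 133.6808809 ] 68.01468231987228
front [492.35506305  72.34111022] 157.96217536980737
low [407.49919111 226.38827034] 67.59805538816106
inu [611.53191949 131.76848631] 67.913804392034
width up-low -251.11549312968862 up-inu -26.497349136775835
```

```bash
cat >> h.py <<'E'
PL=(np.array([512.1,-295.,7]),np.radians(28.5))
GR=(np.array([524.6,181.2,0]),np.radians(67.9))
def tool(mid,R): # tcp pose holding the plate with its middle at mid, axes R
    T=R@G;return T,mid+R@np.array([-80.5,0,30.5])+19*T[:,2]
def show():
    from station import arm
    s=arm.read_state();print({k:np.round(s[k],3).tolist() for k in ("t","joint_positions","position","ee_rot","force","gripper_width","gripper_force")})
E
python3 - <<'E'
from h import *
T,p=tool(PL[0],fr(PL[1]));print(p)
a,b=plan([(T,p-110*T[:,2],14)])
plan([(T,p-30*T[:,2],3),(T,p,4)],a,b)
E
```

```text
[ 449.703985   -328.87827198   21.0455174 ]
dp [[21.8, -13.1, 8.2], [23.0, -10.4, 8.6], [23.8, -7.7, 9.1], [24.3, -4.9, 9.8], [24.4, -2.0, 10.5], [24.2, 0.8, 11.3], [23.5, 3.5, 12.2], [22.4, 6.1, 13.0], [21.0, 8.5, 14.0], [19.3, 10.7, 14.9], [17.3, 12.6, 15.9], [15.1, 14.3, 16.8]] 
tw [[-1.5, 1.9, -7.3], [-1.5, 1.9, -7.3], [-1.5, 1.9, -7.3], [-1.5, 1.9, -7.3], [-1.5, 1.9, -7.3], [-1.5, 2.0, -7.3], [-1.5, 1.9, -7.3], [-1.5, 1.9, -7.3], [-1.6, 1.9, -7.3], [-1.6, 2.0, -7.3], [-1.5, 2.0, -7.2], [-1.5, 1.9, -7.3]]
dp [[12.6, 15.6, 17.6], [9.9, 16.4, 18.4]] 
tw [[-1.6, 1.9, -7.3], [-1.6, 2.0, -7.2]]
dp [[0.0, -0.0, 27.0], [0.0, -0.0, 26.5], [0.0, -0.0, 26.5], [0.0, -0.0, 7.5], [0.0, -0.0, 7.5], [0.0, -0.0, 7.5], [0.0, -0.0, 7.5]] 
tw [[0.0, -0.0, -0.0], [0.0, -0.0, -0.0], [0.0, -0.0, -0.0], [0.0, -0.0, -0.0], [0.0, -0.0, -0.0], [0.0, -0.0, -0.0], [0.0, -0.0, -0.0]]
```

send_rows(claw=[0.6,0.6,0.6,0.6,0.6,0.6,0.6,0.6,0.6,0.6,0.6,0.6], dp=[[21.8,-13.1,8.2],[23.0,-10.4,8.6],[23.8,-7.7,9.1],[24.3,-4.9,9.8],[24.4,-2.0,10.5],[24.2,0.8,11.3],[23.5,3.5,12.2],[22.4,6.1,13.0],[21.0,8.5,14.0],[19.3,10.7,14.9],[17.3,12.6,15.9],[15.1,14.3,16.8]], twist=[[-1.5,1.9,-7.3],[-1.5,1.9,-7.3],[-1.5,1.9,-7.3],[-1.5,1.9,-7.3],[-1.5,1.9,-7.3],[-1.5,2.0,-7.3],[-1.5,1.9,-7.3],[-1.5,1.9,-7.3],[-1.6,1.9,-7.3],[-1.6,2.0,-7.3],[-1.5,2.0,-7.2],[-1.5,1.9,-7.3]], force=60)

```text
t: 1.6
position: [365.8, -390.9, 132.6]
ee_rot: [0.604, 0.763, 0.197, 0.118]
force: [0.7, -0.6, 0.5]
gripper_width: 51.6
gripper_force: 0.0
```

send_rows(claw=[0.6,0.6,0.6], dp=[[12.6,15.6,17.6],[9.9,16.4,18.4],[0,0,0]], twist=[[-1.6,1.9,-7.3],[-1.6,2.0,-7.2],[0,0,0]])

```text
t: 1.98
position: [401.3, -354.3, 115.5]
ee_rot: [0.494, 0.83, 0.223, 0.131]
force: [0.8, -0.4, -0.8]
gripper_width: 51.2
gripper_force: 0.0
```

Run:
```python
from h import *;show()
from station import arm
T,p=tool(PL[0],fr(PL[1]))
f=arm.grab_frame("wrist");cv2.imwrite("pics/w1.png",f["img"][:,:,::-1]);print(f["intrinsics"],f["extrinsics"])
s=arm.read_state();print(p-110*T[:,2],Ro.from_matrix(T).as_quat())
a,b=plan([(T,p-30*T[:,2],3),(T,p,4)])
```

```text
{'t': 1.975, 'joint_positions': [-1.15, 0.16, 2.006, 0.593, 1.101, -1.956], 'position': [401.323, -354.321, 115.474], 'ee_rot': [0.494, 0.83, 0.223, 0.131], 'force': [0.774, -0.357, -0.847], 'gripper_width': 51.244, 'gripper_force': 0.0}
[[325.1922621    0.         278.52691039]
 [  0.         325.1922621  206.48331897]
 [  0.           0.           1.        ]] [[ 7.60975732e-01  4.13542882e-01  4.99898210e-01 -2.16669832e+02]
 [ 3.43333279e-01 -9.10476657e-01  2.30552632e-01 -4.59869007e+02]
 [ 5.50489051e-01 -3.81326676e-03 -8.34833674e-01  3.27081401e+01]
 [ 0.00000000e+00  0.00000000e+00  0.00000000e+00  1.00000000e+00]]
[ 401.3690438  -355.12200379  116.3083114 ] [0.4938712  0.83012285 0.22243075 0.13233239]
dp [[0.0, 0.0, 27.0], [0.1, 0.2, 26.5], [0.1, 0.2, 26.6], [0.0, -0.0, 7.5], [0.0, -0.0, 7.5], [0.0, -0.0, 7.5], [0.1, -0.0, 7.5]] 
tw [[-0.0, 0.0, -0.0], [-0.0, 0.0, -0.0], [-0.0, 0.0, -0.0], [-0.0, 0.0, -0.0], [-0.0, 0.0, -0.0], [-0.0, 0.0, -0.0], [-0.0, 0.0, -0.0]]
```

View pics/w1.png

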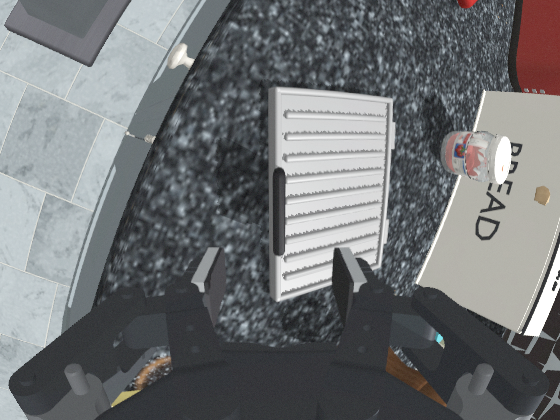

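The wrist view shows the grip tab at about (279,212), spanning rows 168–255 and centred between the fingers at x=208 and x=345. I check it against the prediction and go on.

Run:
```python
from h import *
E=np.array([[7.60975732e-01,4.13542882e-01,4.99898210e-01,-2.16669832e+02],[3.43333279e-01,-9.10476657e-01,2.30552632e-01,-4.59869007e+02],[5.50489051e-01,-3.81326676e-03,-8.34833674e-01,3.27081401e+01]])
R=fr(PL[1])
for P in ([-86.5,0,40.9],[-86.5,32,40.9],[-86.5,-32,40.9],[-70,95,7],[-70,-95,7],[70,95,7]):
    q=E[:,:3]@(PL[0]+R@np.array(P))+E[:,3];th=np.arctan2(np.hypot(*q[:2]),q[2]);print(P,np.array([278.5,206.5])+325.2*th*q[:2]/np.hypot(*q[:2]))
```

```text
[-86.5, 0, 40.9] [278.58269799 216.31423897]
[-86.5, 32, 40.9] [278.60034605 172.33812524]
[-86.5, -32, 40.9] [278.56546273 256.91902567]
[-70, 95, 7] [275.24995198  86.7872026 ]
[-70, -95, 7] [275.69185099 301.24056459]
[70, 95, 7] [392.24101897  98.11531709]
```

send_rows(claw=[0.6,0.6,0.6,0.6,0.6,0.6,0.6,0.6], dp=[[0,0,27],[0.1,0.2,26.5],[0.1,0.2,26.5],[0,0,7.5],[0,0,7.5],[0,0,7.5],[0,0,7.5],[0,0,0]], twist=[[0,0,0],[0,0,0],[0,0,0],[0,0,0],[0,0,0],[0,0,0],[0,0,0],[0,0,0]])

```text
t: 3.02
position: [450.0, -329.3, 21.6]
ee_rot: [0.494, 0.83, 0.222, 0.133]
force: [-0.0, -0.6, -0.2]
gripper_width: 51.6
gripper_force: 0.0
```

send_rows(claw=[0,0,0,0,0], dp=[[0,0,0],[0,0,0],[0,0,0],[0,0,0],[0,0,0]], twist=[[0,0,0],[0,0,0],[0,0,0],[0,0,0],[0,0,0]], force=80)

```text
t: 3.65
position: [450.1, -330.1, 22.2]
ee_rot: [0.494, 0.83, 0.222, 0.133]
force: [-2.5, -1.2, 2.5]
gripper_width: 7.8
gripper_force: 78.1
```

Run:
```python
from h import *;show()
```

```text
{'t': 3.65, 'joint_positions': [-1.042, 0.345, 2.007, 0.692, 0.899, -2.011], 'position': [450.142, -330.054, 22.24], 'ee_rot': [0.494, 0.83, 0.222, 0.133], 'force': [-2.549, -1.183, 2.469], 'gripper_width': 7.752, 'gripper_force': 78.121}
```

```bash
cat >> h.py <<'E'
REL=np.array([0,0,-19.])  # grip point in tool axes, refined below
def tool(mid,R):
    T=R@G;return T,mid+R@np.array([-80.5,0,30.5])-T@REL
def tong(x,y,z,pitch): # tcp pose with tongues' point at grill-frame x,y,z
    R=fr(GR[1],pitch);t=GR[0]+fr(GR[1])@np.array([x,y,z]);return tool(t-R@np.array([84,0,-7.]),R)
E
python3 - <<'E'
from h import *
import h
from station import arm
s=arm.read_state();T=Ro.from_quat(s["ee_rot"]).as_matrix()
R=fr(PL[1]);g=T.T@(PL[0]+R@[-80.5,0,30.5]-s["position"]);print("rel",g)
print("rot err deg",np.degrees(Ro.from_matrix((R@G).T@T).as_rotvec()))
h.REL=np.array([g[0],0,g[2]])
p0=s["position"]
a,b=plan([(T,p0+[0,0,130],5)])
A=tong(20,0,110,np.radians(17));print(A[1])
plan([(A[0],A[1],18)],a,b)
E
```

```text
rel [  1.20302097  -0.44450299 -17.88024543]
rot err deg [ 0.00273037 -0.12922964 -0.06523072]
dp [[-0.0, 13.0, -23.0], [-0.0, 13.0, -22.0], [-0.0, 13.0, -23.0], [-0.2, 13.0, -22.3], [-0.1, 13.0, -22.3]] 
tw [[0.0, 0.0, 0.0], [0.0, 0.0, 0.0], [0.0, 0.0, 0.0], [0.0, 0.0, 0.0], [0.0, 0.0, 0.0]]
[479.69261914  67.40884066 176.53459794]
dp [[18.6, 11.1, 4.8], [18.2, 11.8, 4.9], [17.7, 12.5, 4.9], [17.1, 13.2, 5.0], [16.6, 13.8, 5.0], [16.0, 14.5, 5.0], [15.4, 15.2, 5.0], [14.8, 15.8, 4.9], [14.1, 16.4, 4.9], [13.5, 16.9, 4.8], [12.8, 17.5, 4.7], [12.1, 18.0, 4.6]] 
tw [[0.9, 0.8, -2.0], [0.9, 0.8, -2.0], [0.9, 0.8, -2.0], [0.9, 0.8, -2.0], [0.9, 0.8, -2.1], [0.9, 0.8, -2.1], [0.9, 0.8, -2.0], [0.9, 0.8, -2.1], [0.9, 0.8, -2.0], [0.9, 0.8, -2.1], [0.9, 0.8, -2.0], [0.9, 0.8, -2.1]]
dp [[11.4, 18.5, 4.5], [10.6, 19.0, 4.4], [9.9, 19.4, 4.2], [9.1, 19.8, 4.0], [8.4, 20.1, 3.8], [7.6, 20.5, 3.7]] 
tw [[0.9, 0.8, -2.0], [0.9, 0.8, -2.1], [0.9, 0.9, -2.0], [0.9, 0.8, -2.1], [0.9, 0.9, -2.0], [0.9, 0.8, -2.1]]
```

send_rows(claw=[0,0,0,0,0,0], dp=[[0,3,-5],[0,13,-23],[0,13,-22.5],[0,13,-22.5],[0,13,-22.5],[0,10,-17]], twist=[[0,0,0],[0,0,0],[0,0,0],[0,0,0],[0,0,0],[0,0,0]])

```text
t: 4.4
position: [449.7, -329.1, 152.5]
ee_rot: [0.494, 0.83, 0.222, 0.133]
force: [0.2, -0.4, -3.0]
gripper_width: 8.1
gripper_force: 78.5
```

send_rows(claw=[0,0,0,0,0,0,0,0,0,0,0,0], dp=[[18.6,11.1,4.8],[18.2,11.8,4.9],[17.7,12.5,4.9],[17.1,13.2,5.0],[16.6,13.8,5.0],[16.0,14.5,5.0],[15.4,15.2,5.0],[14.8,15.8,4.9],[14.1,16.4,4.9],[13.5,16.9,4.8],[12.8,17.5,4.7],[12.1,18.0,4.6]], twist=[[0.9,0.8,-2.0],[0.9,0.8,-2.0],[0.9,0.8,-2.0],[0.9,0.8,-2.0],[0.9,0.8,-2.1],[0.9,0.8,-2.1],[0.9,0.8,-2.0],[0.9,0.8,-2.1],[0.9,0.8,-2.0],[0.9,0.8,-2.1],[0.9,0.8,-2.0],[0.9,0.8,-2.1]])

```text
t: 5.9
position: [467.7, -61.4, 166.4]
ee_rot: [0.295, 0.942, 0.151, 0.059]
force: [-0.0, -0.6, -2.3]
gripper_width: 7.6
gripper_force: 78.4
```

send_rows(claw=[0,0,0,0,0,0,0,0], dp=[[11.4,18.5,4.5],[10.6,19.0,4.4],[9.9,19.4,4.2],[9.1,19.8,4.0],[8.4,20.1,3.8],[7.6,20.5,3.7],[0,0,0],[0,0,0]], twist=[[0.9,0.8,-2.0],[0.9,0.8,-2.1],[0.9,0.9,-2.0],[0.9,0.8,-2.1],[0.9,0.9,-2.0],[0.9,0.8,-2.1],[0,0,0],[0,0,0]])

```text
t: 6.9
position: [477.9, 68.5, 175.1]
ee_rot: [0.189, 0.975, 0.111, 0.02]
force: [0.6, -0.0, -3.2]
gripper_width: 7.7
gripper_force: 78.6
```

```bash
sed -i 's/^REL=.*/REL=np.array([1.2,-.2,-17.9])/' h.py
python3 - <<'E'
from h import *;show()
from station import arm
import pickle
A=tong(20,0,110,np.radians(17));print(A[1],Ro.from_matrix(A[0]).as_quat())
d={n:arm.grab_frame(n) for n in("wrist","top","scene")};pickle.dump(d,open("f1.pkl","wb"))
cv2.imwrite("pics/w2.png",d["wrist"]["img"][:,:,::-1])
t=cv2.resize(d["top"]["img"][135:270,120:300],(720,540),interpolation=cv2.INTER_CUBIC)
cv2.imwrite("pics/t2.png",t[:,:,::-1])
E
```

```text
{'t': 6.9, 'joint_positions': [-0.145, -0.091, 2.065, 0.245, 1.127, -1.433], 'position': [477.925, 68.547, 175.116], 'ee_rot': [0.189, 0.975, 0.111, 0.02], 'force': [0.577, -0.034, -3.214], 'gripper_width': 7.666, 'gripper_force': 78.578}
[479.76480832  67.59465089 176.56033989] [0.1904335  0.97515133 0.11110446 0.02169716]
```

View pics/w2.png

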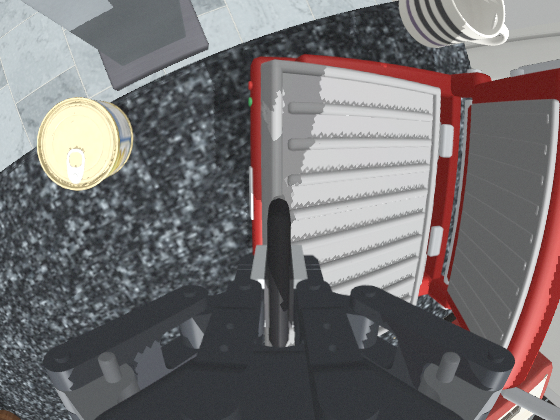

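The wrist view shows the plate held firmly. Its rear edge is at x≈435, white pieces show at (446,140) and (434,240), and the lid stands open to the right. I check which of those are lugs or tongues.

Run:
```python
from h import *;import pickle
from station import arm
d=pickle.load(open("f1.pkl","rb"));w=d["wrist"]
def pw(P):
    E=w["extrinsics"];q=E[:3,:3]@P+E[:3,3];r=np.hypot(*q[:2]);K=w["intrinsics"];return (K[:2,2]+K[0,0]*np.arctan2(r,q[2])*q[:2]/r).round(1)
s=arm.read_state();T=Ro.from_quat(s["ee_rot"]).as_matrix();Rp=T@G.T
mid=s["position"]+T@REL-Rp@[-80.5,0,30.5];Rg=fr(GR[1])
print("mid in grill",Rg.T@(mid-GR[0]),"tongue",Rg.T@(mid+Rp@[84,0,-7]-GR[0]))
for y in(55,-55):
    print("tongue",[pw(mid+Rp@np.array([x,y+e,-1])) for x in(70,84) for e in(15,-15)])
    print("lug",[pw(GR[0]+Rg@np.array([x,y+e,56])) for x in(76,87) for e in(17,-17)])
print("plate rear",pw(mid+Rp@[70,95,7]),pw(mid+Rp@[70,-95,7]),"front-left",pw(mid+Rp@[-70,95,7]))
print("wall left front outer/inner top",pw(GR[0]+Rg@[-113,127,30]),pw(GR[0]+Rg@[60,127,52]))
img=w["img"].astype(int)
c=cv2.resize(w["img"][90:270,385:485],None,fx=3.3,fy=3.3,interpolation=cv2.INTER_CUBIC)
c2=cv2.resize(w["img"][30:210,230:370],None,fx=3.3,fy=3.3,interpolation=cv2.INTER_CUBIC)
cv2.imwrite("pics/w2z.png",np.hstack([c2,c])[:,:,::-1])
```

```text
mid in grill [-58.60306502   0.83457351 140.59981179] tongue [ 19.69612755   0.86990924 109.38707164]
tongue [array([430.8, 124.5]), array([428.4, 163.7]), array([440.3, 125.4]), array([437.8, 163. ])]
lug [array([442.4, 124.8]), array([440.3, 157.7]), array([450. , 125.5]), array([447.9, 157.9])]
tongue [array([416.5, 260.4]), array([410.8, 291.8]), array([426. , 256.4]), array([420.3, 287. ])]
lug [array([432.5, 227.9]), array([427.9, 256.8]), array([439.9, 227. ]), array([435.2, 255.5])]
plate rear [440.5  91.7] [412.5 319.5] front-left [271.8  64.1]
wall left front outer/inner top [251.5  55.9] [429.2  69.7]
```

View pics/w2z.png

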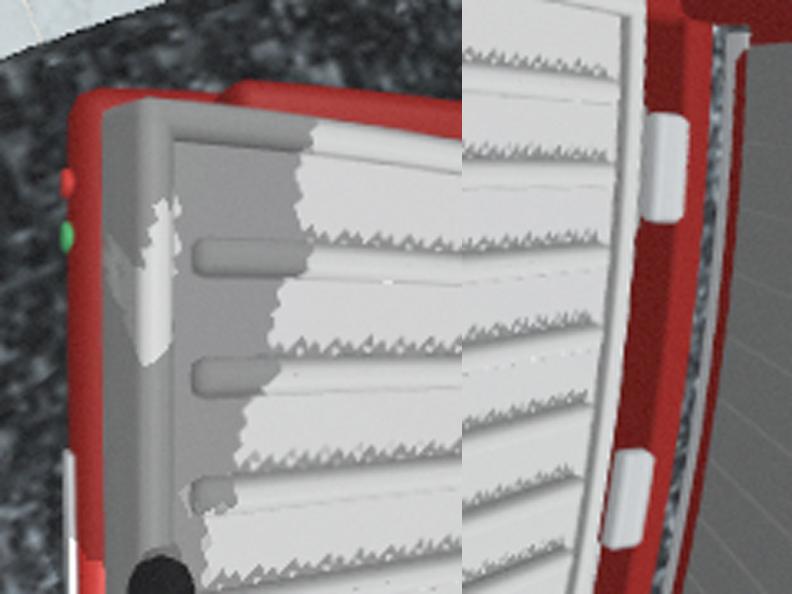

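Run:
```python
from h import *
pi=np.radians(17)
plan([(*tong(40,0,70,pi),4),(*tong(66,0,43,pi),6)])
```

```text
dp [[-0.2, 2.7, 10.7], [-0.2, 2.8, 10.7], [-0.2, 2.7, 10.7], [-0.2, 2.8, 10.8], [-0.0, 3.2, 5.4], [-0.0, 3.2, 5.4], [-0.0, 3.2, 5.3], [-0.0, 3.2, 5.4], [-0.0, 3.2, 5.3], [-0.1, 3.2, 5.4]] 
tw [[0.0, -0.0, -0.0], [0.0, -0.0, -0.0], [0.0, -0.0, -0.0], [0.0, -0.0, -0.0], [0.0, -0.0, -0.0], [0.0, -0.0, -0.0], [0.0, -0.0, -0.0], [0.0, -0.0, -0.0], [0.0, -0.0, -0.0], [0.0, -0.0, -0.0]]
```

send_rows(claw=[0,0,0,0,0,0,0,0,0,0,0], dp=[[-0.2,2.7,10.7],[-0.2,2.8,10.7],[-0.2,2.7,10.7],[-0.2,2.8,10.8],[0,3.2,5.4],[0,3.2,5.4],[0,3.2,5.3],[0,3.2,5.4],[0,3.2,5.3],[-0.1,3.2,5.4],[0,0,0]], twist=[[0,0,0],[0,0,0],[0,0,0],[0,0,0],[0,0,0],[0,0,0],[0,0,0],[0,0,0],[0,0,0],[0,0,0],[0,0,0]])

```text
t: 8.43
position: [497.4, 110.9, 109.5]
ee_rot: [0.19, 0.975, 0.111, 0.021]
force: [0.5, 0.8, -3.4]
gripper_width: 7.7
gripper_force: 78.5
```

```bash
cat >> h.py <<'E'
def where():
    from station import arm
    s=arm.read_state();T=Ro.from_quat(s["ee_rot"]).as_matrix();Rp=T@G.T;Rg=fr(GR[1])
    mid=s["position"]+T@REL-Rp@[-80.5,0,30.5]
    print("t",s["t"],"tongue",(Rg.T@(mid+Rp@[84,0,-7]-GR[0])).round(1),"mid",(Rg.T@(mid-GR[0])).round(1),"yaw/pitch/roll",Ro.from_matrix(Rg.T@Rp).as_euler("ZYX",degrees=True).round(2),"F grill",(Rg.T@s["force"]).round(1),"w",s["gripper_width"].round(1))
E
python3 - <<'E'
from h import *
where()
pi=np.radians(17)
plan([(*tong(68,0,40,pi),2),(*tong(84,0,40,pi),5)])
E
```

```text
Traceback (most recent call last):
  File "h.py", line 40, in where
    print("t",s["t"],"tongue",(Rg.T@(mid+Rp@[84,0,-7]-GR[0])).round(1),"mid",(Rg.T@(mid-GR[0])).round(1),"yaw/pitch/roll",Ro.from_matrix(Rg.T@Rp).as_euler("ZYX",degrees=True).round(2),"F grill",(Rg.T@s["force"]).round(1),"w",s["gripper_width"].round(1))
                                                                                                                                                                                                                                 ^^^^^^^^^^^^^^^^^^^^^^^^
AttributeError: 'float' object has no attribute 'round'
```

```bash
sed -i 's/s\["gripper_width"\].round(1))/round(s["gripper_width"],1))/' h.py
python3 - <<'E'
from h import *
where()
pi=np.radians(17)
plan([(*tong(68,0,40,pi),2),(*tong(84,0,40,pi),5)])
E
```

```text
t 8.425 tongue [66.8  0.1 43.1] mid [-11.5   0.   74.3] yaw/pitch/roll [ 0.09 16.97  0.05] F grill [ 0.9 -0.2 -3.4] w 7.7
dp [[0.0, 0.3, 1.6], [0.1, 0.3, 1.6], [0.0, 3.1, 0.7], [0.0, 3.1, 0.7], [0.0, 3.1, 0.7], [0.0, 3.1, 0.7], [0.0, 3.2, 0.8]] 
tw [[0.0, -0.0, 0.0], [0.0, -0.1, 0.1], [0.0, 0.0, -0.0], [0.0, 0.0, -0.0], [0.0, 0.0, -0.0], [0.0, 0.0, -0.0], [0.0, 0.0, -0.0]]
```

send_rows(claw=[0,0,0], dp=[[0,0.3,1.6],[0,0.3,1.6],[0,0,0]], twist=[[0,0,0],[0,0,0],[0,0,0]])

```text
t: 8.8
position: [498.2, 111.7, 107.0]
ee_rot: [0.19, 0.975, 0.112, 0.022]
force: [0.2, 0.2, -2.7]
gripper_width: 7.6
gripper_force: 78.5
```

send_rows(claw=[0,0,0], dp=[[0,3.1,0.7],[0,3.1,0.7],[0,0,0]], twist=[[0,0,0],[0,0,0],[0,0,0]])

```text
t: 9.18
position: [500.8, 117.9, 107.2]
ee_rot: [0.19, 0.975, 0.112, 0.022]
force: [-0.7, 0.1, -2.8]
gripper_width: 7.6
gripper_force: 78.6
```

Run:
```python
from h import *
where()
pi=np.radians(17)
plan([(*tong(84,0,40,pi),4)])
```

```text
t 9.175 tongue [74.6 -0.5 40.8] mid [-3.7 -0.5 72. ] yaw/pitch/roll [ 0.06 16.94 -0.02] F grill [-0.2  0.7 -2.8] w 7.6
dp [[0.1, 2.3, 0.7], [0.2, 2.2, 0.7], [0.1, 2.3, 0.7], [0.2, 2.2, 0.7]] 
tw [[0.0, 0.0, 0.0], [0.0, 0.0, 0.0], [0.0, 0.0, 0.0], [0.1, 0.0, 0.1]]
```

send_rows(claw=[0,0,0,0,0], dp=[[0.1,2.3,0.7],[0.2,2.2,0.7],[0.1,2.3,0.7],[0.2,2.2,0.7],[0,0,0]], twist=[[0,0,0],[0,0,0],[0,0,0],[0,0,0],[0,0,0]])

```text
t: 9.8
position: [503.7, 126.8, 106.4]
ee_rot: [0.19, 0.975, 0.112, 0.022]
force: [-0.5, 0.7, -3.3]
gripper_width: 7.6
gripper_force: 78.6
```

Run:
```python
from h import *
where()
plan([(*tong(84,0,39,np.radians(17)),1)]+[(*tong(84,0,39,np.radians(a)),1) for a in (15,13,11,9,7,5)]+[(*tong(84,0,38.5,np.radians(a)),1) for a in (3.5,2,1,0)])
```

```text
t 9.8 tongue [83.9  0.3 40. ] mid [ 5.6  0.2 71.2] yaw/pitch/roll [ 6.000e-02  1.695e+01 -1.000e-02] F grill [ 0.5  0.7 -3.3] w 7.6
dp [[-0.1, -0.0, 0.9], [-0.0, -3.3, 4.3], [-0.0, -3.3, 4.4], [-0.0, -3.3, 4.4], [-0.1, -3.3, 4.3], [0.0, -3.3, 4.4], [0.0, -3.3, 4.4], [0.0, -2.7, 3.7], [0.0, -2.5, 3.3], [0.0, -1.7, 2.1], [0.0, -1.7, 2.2]] 
tw [[0.1, -0.0, 0.1], [-2.0, -0.0, -0.0], [-2.0, -0.0, -0.0], [-2.0, -0.0, -0.0], [-2.0, -0.0, -0.0], [-2.0, -0.0, -0.0], [-2.0, 0.0, -0.0], [-1.5, 0.0, -0.0], [-1.5, 0.0, -0.0], [-1.0, 0.0, -0.0], [-1.0, 0.0, -0.0]]
```

send_rows(claw=[0,0,0,0,0], dp=[[0,0,0.9],[0,-3.3,4.3],[0,-3.3,4.4],[0,-3.3,4.4],[0,-3.3,4.3]], twist=[[0,0,0],[-2,0,0],[-2,0,0],[-2,0,0],[-2,0,0]])

```text
t: 10.42
position: [500.9, 119.3, 85.1]
ee_rot: [0.188, 0.965, 0.18, 0.035]
force: [0.5, -0.7, -4.5]
gripper_width: 7.5
gripper_force: 78.6
```

send_rows(claw=[0,0,0], dp=[[0,-3.3,4.4],[0,-3.3,4.4],[0,0,0]], twist=[[-2,0,0],[-2,0,0],[0,0,0]])

```text
t: 10.8
position: [500.3, 116.6, 74.6]
ee_rot: [0.188, 0.958, 0.213, 0.042]
force: [3.0, 2.3, -4.5]
gripper_width: 7.9
gripper_force: 78.3
```

Run:
```python
from h import *
where()
plan([(*tong(84,0,38.5,np.radians(a)),1) for a in (3.5,2,1,0,-.5)])
```

```text
t 10.8 tongue [84.  -0.8 39.3] mid [ 0.9 -0.7 53.5] yaw/pitch/roll [-0.08  4.92 -0.04] F grill [ 3.3 -1.9 -4.5] w 7.9
dp [[0.6, -2.7, 3.8], [-0.0, -2.4, 3.3], [-0.0, -1.7, 2.2], [-0.0, -1.7, 2.1], [-0.0, -0.8, 1.1]] 
tw [[-1.4, 0.1, -0.0], [-1.5, -0.0, -0.0], [-1.0, -0.0, -0.0], [-1.0, -0.0, -0.0], [-0.5, -0.0, -0.0]]
```

send_rows(claw=[0,0,0,0,0], dp=[[0.3,-2.7,3.8],[0,-2.4,3.3],[0,-1.7,2.2],[0,-1.7,2.1],[0,0,0]], twist=[[-1.4,0,0],[-1.5,0,0],[-1,0,0],[-1,0,0],[0,0,0]])

```text
t: 11.42
position: [498.5, 114.4, 60.4]
ee_rot: [0.185, 0.948, 0.253, 0.049]
force: [0.4, -0.2, -1.8]
gripper_width: 7.8
gripper_force: 78.8
```

Run:
```python
from h import *
where()
```

```text
t 11.425 tongue [83.6  0.3 38.1] mid [-0.4  0.3 45.2] yaw/pitch/roll [ 0.03  0.07 -0.  ] F grill [-0.  -0.4 -1.8] w 7.8
```

send_rows(claw=[0,0,0], dp=[[0,-0.6,1],[0,-0.6,1],[0,0,0]], twist=[[0,0,0],[0,0,0],[0,0,0]])

```text
t: 11.8
position: [499.1, 114.6, 60.2]
ee_rot: [0.184, 0.948, 0.254, 0.05]
force: [-8.5, -3.5, 13.0]
gripper_width: 8.0
gripper_force: 81.2
```

Run:
```python
from h import *
where()
from station import arm
a=arm.grab_frame("wrist")["img"][30:330,180:480];b=arm.grab_frame("top")["img"][150:260,130:260]
b=cv2.resize(b,None,fx=300/110,fy=300/110,interpolation=cv2.INTER_CUBIC)
cv2.imwrite("pics/w3.png",np.hstack([a,b])[:,:,::-1])
```

```text
t 11.8 tongue [84.1  0.2 38.2] mid [ 0.   0.  45.1] yaw/pitch/roll [ 0.17 -0.02 -0.04] F grill [-6.5  6.6 13. ] w 8.0
```

View pics/w3.png

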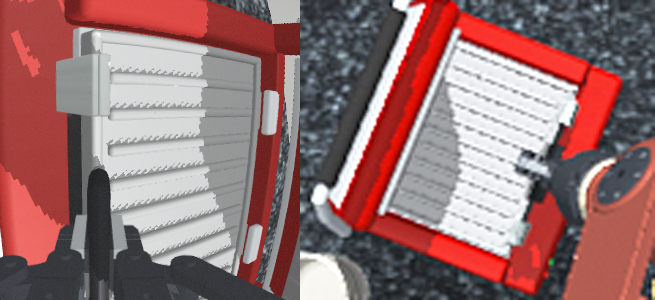

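The wrist and top views show the plate seated, the left clip over the front edge at (85,85), and the right clip at about (567,110) in the right panel. With 13 N upward reaction, it sits on the ledges. Next I release and back off.

send_rows(claw=[0,0.5,0.5,0.5,0.5], dp=[[0,0.8,-1.4],[0,0,0],[0,0,0],[0,0,0],[0,0,0]], twist=[[0,0,0],[0,0,0],[0,0,0],[0,0,0],[0,0,0]])

```text
t: 12.52
position: [498.5, 114.7, 59.7]
ee_rot: [0.185, 0.948, 0.254, 0.049]
force: [-0.4, 0.6, -0.8]
gripper_width: 42.7
gripper_force: 0.0
```

send_rows(claw=[0.5,0.5,0.5,0.5,0.5,0.5], dp=[[0,0,-8],[0,0,-18],[0,0,-30],[0,0,-30],[0,0,-30],[0,0,0]], twist=[[0,0,0],[0,0,0],[0,0,0],[0,0,0],[0,0,0],[0,0,0]])

```text
t: 13.28
position: [478.7, 59.6, 162.9]
ee_rot: [0.185, 0.948, 0.253, 0.053]
force: [0.4, -0.7, -1.0]
gripper_width: 42.7
gripper_force: 0.0
```

```bash
cat >> h.py <<'E'
def bar(th,a,off=0.,grab=15.,y=0.):
    """tcp pose with the bar (lid angle th) between the pads; a deg = tilt of tool z from down towards hinge; off mm back along tool z"""
    Rg=fr(GR[1]);b=0.2145+th;P=np.array([100-230*np.cos(b),y,75+230*np.sin(b)])
    a=np.radians(a);z=np.array([np.sin(a),0,-np.cos(a)]);yv=np.array([np.cos(a),0,np.sin(a)])
    T=np.c_[np.cross(yv,z),yv,z];return Rg@T,GR[0]+Rg@(P+z*(grab-off))
E
python3 - <<'E'
from h import *;show();import pickle
f=pickle.load(open("f0.pkl","rb"))["top"];print(cast(f,[260,122],450),cast(f,[260,122],600),cast(f,[126,200],0),cast(f,[126,200],400))
print("bar px",proj(f,[bar(1.35,0,grab=0,y=y)[1] for y in(75,0,-75)]))
T,p=bar(1.35,0,off=120);T2,p2=bar(1.35,20);Rg=fr(GR[1])
w1=GR[0]+Rg@np.array([-130,0,400]);print(w1,p)
plan([(Ro.from_quat([.184,.948,.254,.05]).as_matrix() if 0 else bar(1.35,20)[0],w1,7),(T,p,8)])
E
```

```text
{'t': 13.275, 'joint_positions': [-0.354, -0.086, 2.155, 0.587, 1.123, -1.814], 'position': [478.705, 59.58, 162.923], 'ee_rot': [0.185, 0.948, 0.253, 0.053], 'force': [0.442, -0.703, -1.005], 'gripper_width': 42.673, 'gripper_force': 0.0}
[[657.09388704 -19.06599783 450.        ]] [[618.0933294  -24.12358933 600.        ]] [[539.37222323 395.97953232   0.        ]] [[503.96422625 265.63731331 400.        ]]
bar px [[124.05544797 208.70780821]
 [136.77310304 178.80261397]
 [149.36521698 149.19262604]]
[475.69084579  60.75127799 400.        ] [561.6775988  272.51111473 409.99544099]
dp [[0.2, 16.9, -29.3], [0.3, 16.2, -29.8], [0.3, 15.5, -30.1], [0.4, 14.7, -30.5], [0.4, 14.0, -30.9], [0.4, 13.1, -31.2], [0.4, 12.4, -31.5], [-0.0, 27.3, 8.6], [-0.0, 27.6, 7.4], [-0.0, 27.9, 6.2], [-0.0, 28.2, 4.9], [-0.0, 28.4, 3.7]] 
tw [[1.4, 0.1, 0.0], [1.4, 0.0, 0.0], [1.4, 0.1, 0.0], [1.4, 0.0, 0.0], [1.5, 0.1, 0.0], [1.4, 0.0, 0.0], [1.5, 0.1, 0.1], [2.5, -0.0, -0.0], [2.5, -0.0, -0.0], [2.5, -0.0, -0.0], [2.5, -0.0, -0.0], [2.5, -0.0, -0.0]]
dp [[-0.0, 28.5, 2.5], [-0.0, 28.5, 1.2], [-0.0, 28.6, -0.0]] 
tw [[2.5, -0.0, -0.0], [2.5, -0.0, -0.0], [2.5, -0.0, 0.0]]
```

Run:
```python
from h import *;import pickle
d=pickle.load(open("f0.pkl","rb"))
f=d["top"];Rg=fr(GR[1])
uv=(np.array([[190,75],[75,325]])/4-.4+[120,135])
for ang in (1.1,1.15,1.2,1.25):
    print(ang,proj(f,[bar(ang,0,grab=0,y=y)[1] for y in(75,0,-75)]).round(1).tolist(), "scene",proj(d["scene"],[bar(ang,0,grab=0,y=y)[1] for y in(75,0,-75)]).round(1).tolist())
img=f["img"][145:225,130:175].astype(int)
def band(im,x0,y0,x1,y1):
    s=im[y0:y1,x0:x1].astype(int);m=(s.max(2)<70)&(np.ptp(s,axis=2)<14)
    m=cv2.morphologyEx(m.astype(np.uint8),cv2.MORPH_OPEN,np.ones((3,3)))
    c=max(cv2.findContours(m,0,1)[0],key=cv2.contourArea);r=cv2.minAreaRect(c);return np.array(cv2.boxPoints(r))+[x0,y0],np.array(r[0])+[x0,y0],r[1]
print(band(f["img"],134,140,172,225));print(band(d["scene"]["img"],165,165,200,240))
```

```text
1.1 [[147.7, 218.0], [160.2, 188.2], [172.6, 158.7]] scene [[185.1, 218.7], [183.9, 194.8], [182.8, 172.6]]
1.15 [[142.9, 216.1], [155.5, 186.3], [168.0, 156.8]] scene [[180.0, 218.6], [179.1, 194.6], [178.1, 172.4]]
1.2 [[138.2, 214.3], [150.8, 184.4], [163.3, 154.8]] scene [[175.0, 218.7], [174.2, 194.7], [173.4, 172.4]]
1.25 [[133.4, 212.4], [146.1, 182.5], [158.6, 152.9]] scene [[169.9, 219.0], [169.3, 194.9], [168.7, 172.6]]
(array([[137.91379023, 216.53449249],
       [159.58620834, 165.96551895],
       [163.32758904, 167.56896973],
       [141.65517044, 218.13793945]]), array([150.62068939, 192.05173111]), (4.070499897003174, 55.01740646362305))
(array([[171., 170.],
       [179., 170.],
       [179., 219.],
       [171., 219.]]), array([175. , 194.5]), (49.0, 8.0))
```

The measured bar mid, top (150.6,192) and scene (175,194.5), gives a lid angle of about 1.18 rad.

Run:
```python
from h import *
T,p=bar(1.18,0,off=100);Rg=fr(GR[1])
w1=GR[0]+Rg@np.array([-110,0,370]);print(w1,p)
plan([(bar(1.35,20)[0],w1,6),(T,p,6)])
```

```text
[483.21533105  79.2818506  370.        ] [547.04612674 236.47814423 386.43500242]
dp [[0.0, 20.0, -28.0], [0.0, 19.0, -29.0], [1.0, 19.0, -29.0], [0.0, 18.0, -30.0], [1.0, 16.0, -31.0], [0.5, 15.9, -30.6], [0.0, 28.0, 7.0], [0.0, 28.0, 6.0], [0.0, 28.0, 4.0], [0.0, 28.0, 2.0], [0.0, 28.3, 0.5], [0.0, 28.3, -1.2]] 
tw [[1.7, 0.1, 0.0], [1.7, 0.1, 0.0], [1.6, 0.0, 0.0], [1.7, 0.1, 0.0], [1.6, 0.0, 0.0], [1.7, 0.1, 0.1], [3.3, -0.0, -0.0], [3.3, -0.0, -0.0], [3.3, -0.0, -0.0], [3.4, -0.0, 0.0], [3.3, -0.0, 0.0], [3.4, -0.0, 0.0]]
```

send_rows(claw=[0.5,0.5,0.5,0.5,0.5,0.5,0.5,0.5,0.5,0.5,0.5,0.5], dp=[[0,20,-28],[0,19,-29],[1,19,-29],[0,18,-30],[1,16,-31],[0.5,16,-30.5],[0,28,7],[0,28,6],[0,28,4],[0,28,2],[0,28,0.5],[0,28.5,-1]], twist=[[1.7,0.1,0],[1.7,0.1,0],[1.6,0,0],[1.7,0.1,0],[1.6,0,0],[1.7,0.1,0.1],[3.3,0,0],[3.3,0,0],[3.3,0,0],[3.4,0,0],[3.3,0,0],[3.4,0,0]])

```text
t: 14.78
position: [545.9, 239.2, 381.7]
ee_rot: [0.19, 0.982, -0.001, -0.005]
force: [-0.7, 0.1, -0.4]
gripper_width: 42.8
gripper_force: 0.0
```

send_rows(claw=[0.5,0.5], dp=[[0,0,0],[0,0,0]], twist=[[0,0,0],[0,0,0]])

```text
t: 15.02
position: [545.5, 237.7, 381.8]
ee_rot: [0.19, 0.982, -0.0, -0.005]
force: [0.3, 0.1, -0.7]
gripper_width: 42.8
gripper_force: 0.0
```

Run:
```python
from h import *;show()
from station import arm
print(bar(1.18,0,off=100)[1],Ro.from_matrix(bar(1.18,0)[0]).as_quat())
w=arm.grab_frame("wrist")
def pw(P):
    E=w["extrinsics"];q=E[:3,:3]@P+E[:3,3];r=np.hypot(*q[:2]);K=w["intrinsics"];return (K[:2,2]+K[0,0]*np.arctan2(r,q[2])*q[:2]/r).round(1)
for th in (1.15,1.18,1.21):print(th,[pw(bar(th,0,grab=0,y=y)[1]) for y in(75,40,0,-75)])
im=w["img"].copy()
cv2.imwrite("pics/w4.png",im[:,:,::-1])
plan([(*bar(1.18,0,off=40),3),(*bar(1.18,0),6)])
```

```text
{'t': 15.025, 'joint_positions': [0.291, 0.079, 1.492, 0.004, 1.58, -0.897], 'position': [545.527, 237.723, 381.85], 'ee_rot': [0.19, 0.982, -0.0, -0.005], 'force': [0.319, 0.102, -0.691], 'gripper_width': 42.835, 'gripper_force': 0.0}
[547.04612674 236.47814423 386.43500242] [0.19166555 0.9814603  0.         0.        ]
1.15 [array([269.3, 113.9]), array([269.3, 163.7]), array([269.5, 218.1]), array([270.2, 305.6])]
1.18 [array([279.1, 113.9]), array([278.9, 164. ]), array([278.8, 218.7]), array([278.5, 306.5])]
1.21 [array([289.1, 113.9]), array([288.7, 164.2]), array([288.2, 219.2]), array([286.9, 307.3])]
dp [[-0.7, -0.0, 18.6], [-0.6, -0.0, 18.7], [-0.7, -0.0, 18.6], [0.0, -0.0, 6.7], [0.0, -0.0, 6.7], [0.0, -0.0, 6.7], [0.0, -0.0, 6.6], [0.0, -0.0, 6.7], [0.1, -0.0, 6.6]] 
tw [[-0.0, -0.2, 0.0], [-0.1, -0.1, 0.1], [-0.0, -0.2, 0.0], [-0.0, 0.0, 0.0], [-0.0, 0.0, 0.0], [-0.0, 0.0, 0.0], [-0.0, 0.0, 0.0], [-0.0, 0.0, 0.0], [-0.0, 0.0, 0.0]]
```

View pics/w4.png

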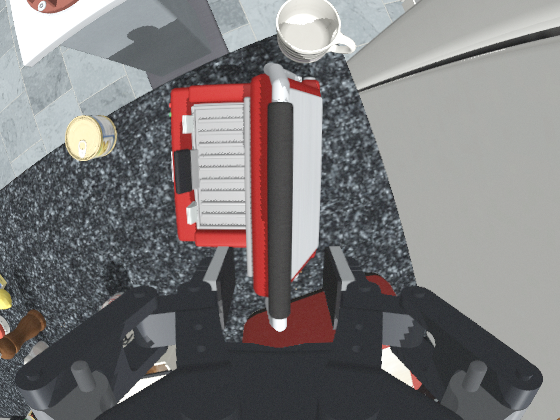

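The wrist view shows the bar as the black strip at x≈280, from (281,103) to (279,318), centred between the fingers and matching 1.18 rad. The lid edge lies lower at x≈250–268. I go down with a shallow grab.

send_rows(claw=[0.5,0.5,0.5,0.5,0.5,0.5,0.5], dp=[[-0.7,0,18.5],[-0.6,0,18.5],[-0.7,0,18.5],[0,0,9],[0,0,9],[0,0,9],[0,0,0]], twist=[[0,-0.2,0],[-0.1,-0.1,0.1],[0,-0.2,0],[0,0,0],[0,0,0],[0,0,0],[0,0,0]])

```text
t: 15.95
position: [547.4, 236.9, 300.2]
ee_rot: [0.191, 0.982, -0.0, 0.0]
force: [-0.8, -0.1, 0.1]
gripper_width: 42.9
gripper_force: 0.0
```

send_rows(claw=[0.5,0.5,0.5], dp=[[0,0,5],[0,0,5],[0,0,0]], twist=[[0,0,0],[0,0,0],[0,0,0]])

```text
t: 16.32
position: [547.5, 236.9, 290.5]
ee_rot: [0.191, 0.981, 0.0, 0.001]
force: [0.9, -0.7, 0.3]
gripper_width: 42.8
gripper_force: 0.0
```

send_rows(claw=[0,0,0,0], dp=[[0,0,0],[0,0,0],[0,0,0],[0,0,0]], twist=[[0,0,0],[0,0,0],[0,0,0],[0,0,0]], force=30)

```text
t: 16.82
position: [547.9, 237.0, 291.4]
ee_rot: [0.191, 0.981, 0.0, 0.001]
force: [-0.2, 0.5, 0.2]
gripper_width: 16.4
gripper_force: 29.4
```

```bash
cat >> h.py <<'E'
def barnow(grab):
    from station import arm
    s=arm.read_state();T=Ro.from_quat(s["ee_rot"]).as_matrix();Rg=fr(GR[1])
    b=Rg.T@(s["position"]-grab*T[:,2]-GR[0]);r=b-[100,0,75];z=Rg.T@T[:,2]
    print("t",s["t"],"bar",b.round(1),"R",np.hypot(r[0],r[2]).round(1),"th",(np.arctan2(r[2],-r[0])-.2145).round(3),"a",np.degrees(np.arctan2(z[0],-z[2])).round(1),"F",(Rg.T@s["force"]).round(1),"w",round(s["gripper_width"],1),np.round(s["joint_positions"],2))
E
python3 - <<'E'
from h import *
barnow(13)
E
```

```text
t 16.825 bar [ 60.4  -0.5 304.4] R 232.7 th 1.186 a 0.1 F [0.4 0.4 0.2] w 16.4 [ 0.29  0.11  1.62 -0.    1.41 -0.89]
```

```bash
cat >> h.py <<'E'
def lower(ths,a_of,grab=10.4,**k):
    plan([(*bar(t,a_of(t),grab=grab),1) for t in ths],**k)
E
python3 - <<'E'
from h import *
lower(np.linspace(1.186,.72,13)[1:],lambda t:45*(1.186-t)/1.186)
E
```

```text
dp [[0.6, -7.9, 1.8], [-0.0, -8.5, 1.7], [-0.0, -8.5, 2.0], [-0.0, -8.4, 2.0], [-0.0, -8.4, 2.1], [-0.0, -8.4, 2.3], [0.0, -8.3, 2.3], [0.0, -8.3, 2.5], [0.0, -8.3, 2.6], [0.0, -8.3, 2.7], [0.0, -8.2, 2.8], [0.0, -8.1, 2.9]] 
tw [[-1.4, 0.1, 0.0], [-1.5, 0.0, 0.0], [-1.5, 0.0, 0.0], [-1.4, 0.0, 0.0], [-1.5, 0.0, 0.0], [-1.5, 0.0, 0.0], [-1.4, 0.0, 0.0], [-1.5, 0.0, 0.0], [-1.5, 0.0, 0.0], [-1.5, 0.0, 0.0], [-1.4, 0.0, 0.0], [-1.5, 0.0, 0.0]]
```

send_rows(claw=[0,0,0,0], dp=[[0,-7.9,1.8],[0,-8.5,1.7],[0,-8.5,2],[0,-8.4,2]], twist=[[-1.4,0,0],[-1.5,0,0],[-1.5,0,0],[-1.4,0,0]], force=40)

```text
t: 17.32
position: [535.3, 206.0, 282.7]
ee_rot: [0.191, 0.98, 0.051, 0.011]
force: [-0.4, 1.7, 2.6]
gripper_width: 16.7
gripper_force: 39.6
```

Run:
```python
from h import *
barnow(10.4)
```

```text
t 17.325 bar [ 25.9  -0.6 293. ] R 230.3 th 1.029 a 6.0 F [1.4 1.  2.6] w 16.7 [ 0.2   0.02  1.73  0.09  1.33 -1.01]
```

Low forces, so I continue.

send_rows(claw=[0,0,0,0,0,0,0,0], dp=[[0,-8.4,2.1],[0,-8.4,2.3],[0,-8.3,2.3],[0,-8.3,2.5],[0,-8.3,2.6],[0,-8.3,2.7],[0,-8.2,2.8],[0,-8.1,2.9]], twist=[[-1.5,0,0],[-1.5,0,0],[-1.4,0,0],[-1.5,0,0],[-1.5,0,0],[-1.5,0,0],[-1.4,0,0],[-1.5,0,0]])

```text
t: 18.32
position: [512.2, 149.1, 249.3]
ee_rot: [0.189, 0.97, 0.151, 0.03]
force: [0.2, 0.7, 3.2]
gripper_width: 16.4
gripper_force: 40.6
```

Run:
```python
from h import *
barnow(10.4)
lower(np.linspace(.72,.3,12)[1:],lambda t:45*(1.186-t)/1.186)
```

```text
t 18.325 bar [-37.6  -0.6 259.2] R 229.9 th 0.715 a 17.7 F [0.8 0.  3.2] w 16.4 [-0.01 -0.1   1.94  0.31  1.2  -1.3 ]
dp [[0.6, -6.9, 2.5], [0.0, -8.0, 3.1], [0.0, -7.9, 3.2], [0.0, -7.9, 3.3], [0.0, -7.8, 3.4], [0.0, -7.8, 3.5], [0.0, -7.7, 3.6], [0.0, -7.7, 3.8], [0.0, -7.7, 3.8], [0.1, -7.6, 3.9], [-0.0, -7.5, 4.0]] 
tw [[-1.4, 0.1, 0.0], [-1.5, 0.0, 0.0], [-1.4, -0.0, 0.0], [-1.5, -0.0, 0.0], [-1.4, -0.0, 0.0], [-1.5, -0.0, 0.0], [-1.4, -0.0, 0.0], [-1.5, -0.0, 0.0], [-1.4, -0.0, 0.0], [-1.5, -0.0, 0.0], [-1.4, -0.0, 0.0]]
```

send_rows(claw=[0,0,0,0,0,0,0,0,0,0,0], dp=[[0.3,-7,2.5],[0,-8,3.1],[0,-7.9,3.2],[0,-7.9,3.3],[0,-7.8,3.4],[0,-7.8,3.5],[0,-7.7,3.6],[0,-7.7,3.8],[0,-7.7,3.8],[0,-7.6,3.9],[0,-7.5,4]], twist=[[-1.4,0,0],[-1.5,0,0],[-1.4,0,0],[-1.5,0,0],[-1.4,0,0],[-1.5,0,0],[-1.4,0,0],[-1.5,0,0],[-1.4,0,0],[-1.5,0,0],[-1.4,0,0]])

```text
t: 19.7
position: [489.4, 93.2, 179.1]
ee_rot: [0.184, 0.94, 0.283, 0.056]
force: [2.6, 1.1, 0.5]
gripper_width: 16.2
gripper_force: 40.1
```

Run:
```python
from h import *
barnow(10.4)
lower(np.linspace(.3,0.01,11)[1:],lambda t:45*(1.186-t)/1.186)
```

```text
t 19.7 bar [-100.5   -0.4  187.8] R 230.1 th 0.298 a 33.6 F [ 2.  -2.   0.5] w 16.2 [-0.31 -0.09  2.15  0.66  1.13 -1.8 ]
dp [[0.5, -5.2, 2.9], [-0.0, -5.7, 3.2], [-0.0, -5.6, 3.2], [-0.0, -5.6, 3.3], [-0.0, -5.6, 3.3], [-0.0, -5.5, 3.4], [0.0, -5.6, 3.5], [0.0, -5.4, 3.5], [0.0, -5.5, 3.5], [0.0, -5.4, 3.6]] 
tw [[-1.1, 0.1, 0.0], [-1.1, 0.0, 0.0], [-1.1, 0.0, 0.0], [-1.1, 0.0, 0.0], [-1.1, 0.0, 0.0], [-1.1, 0.0, 0.0], [-1.1, 0.0, 0.0], [-1.1, 0.0, 0.0], [-1.1, 0.0, 0.0], [-1.2, 0.0, 0.0]]
```

send_rows(claw=[0,0,0,0,0,0,0,0,0,0,0], dp=[[0.3,-5.2,2.9],[0,-5.7,3.2],[0,-5.6,3.2],[0,-5.6,3.3],[0,-5.6,3.3],[0,-5.5,3.4],[0,-5.6,3.5],[0,-5.4,3.5],[0,-5.5,3.5],[0,-5.4,3.6],[0,0,0]], twist=[[-1.1,0,0],[-1.1,0,0],[-1.1,0,0],[-1.1,0,0],[-1.1,0,0],[-1.1,0,0],[-1.1,0,0],[-1.1,0,0],[-1.1,0,0],[-1.2,0,0],[0,0,0]])

```text
t: 21.08
position: [481.1, 73.1, 118.4]
ee_rot: [0.178, 0.908, 0.372, 0.074]
force: [3.7, -3.7, -3.6]
gripper_width: 16.3
gripper_force: 40.5
```

Run:
```python
from h import *
barnow(10.4)
lower([0.005,0,-.005,-.01],lambda t:44.8)
```

```text
t 21.075 bar [-123.8   -0.3  125.8] R 229.5 th 0.009 a 44.6 F [-2.  -4.8 -3.6] w 16.3 [-0.47  0.07  2.21  0.88  1.13 -2.16]
dp [[0.4, -1.0, 0.1], [-0.0, -0.9, 0.6], [-0.0, -1.0, 0.6], [-0.0, -1.0, 0.6]] 
tw [[-0.2, 0.1, -0.0], [0.0, 0.0, -0.0], [0.0, 0.0, -0.0], [0.0, 0.0, -0.0]]
```

send_rows(claw=[0,0,0,0,0], dp=[[0,-0.9,0.6],[0,-0.9,0.6],[0,-0.9,0.6],[0,-0.9,0.6],[0,0,0]], twist=[[0,0,0],[0,0,0],[0,0,0],[0,0,0],[0,0,0]])

```text
t: 21.7
position: [481.0, 72.9, 116.8]
ee_rot: [0.176, 0.908, 0.373, 0.074]
force: [-3.1, -6.9, 6.8]
gripper_width: 16.7
gripper_force: 41.7
```

Run:
```python
from h import *
barnow(10.4)
```

```text
t 21.7 bar [-124.1   -0.4  124.2] R 229.4 th 0.001 a 44.7 F [-7.6  0.2  6.8] w 16.7 [-0.47  0.08  2.21  0.89  1.13 -2.17]
```

send_rows(claw=[0.4,0.4,0.4,0.4], dp=[[0,0,0],[0,0,0],[0,0,0],[0,0,0]], twist=[[0,0,0],[0,0,0],[0,0,0],[0,0,0]])

```text
t: 22.2
position: [480.5, 73.2, 115.3]
ee_rot: [0.177, 0.908, 0.373, 0.073]
force: [-0.5, 0.3, 0.4]
gripper_width: 34.1
gripper_force: 0.0
```

send_rows(claw=[0.4,0.4,0.4,0.4,0.4,0.4], dp=[[0,0,-6],[0,0,-12],[0,0,-20],[0,0,-25],[0,0,-25],[0,0,0]], twist=[[0,0,0],[0,0,0],[0,0,0],[0,0,0],[0,0,0],[0,0,0]])

```text
t: 22.95
position: [458.8, 13.5, 180.0]
ee_rot: [0.177, 0.908, 0.372, 0.076]
force: [-0.1, -0.2, -0.0]
gripper_width: 34.3
gripper_force: 0.0
```

Run:
```python
from h import *;show()
from station import arm
a=arm.grab_frame("scene")["img"][140:360,120:330];b=arm.grab_frame("top")["img"][130:280,110:300]
a=cv2.resize(a,(400,419));b=cv2.resize(b,(400,316));o=np.zeros((420,800,3),np.uint8);o[:419,:400]=a;o[:316,400:]=b
cv2.imwrite("pics/end.png",o[:,:,::-1])
```

```text
{'t': 22.95, 'joint_positions': [-0.622, -0.053, 2.191, 0.784, 1.319, -2.138], 'position': [458.846, 13.507, 180.006], 'ee_rot': [0.177, 0.908, 0.372, 0.076], 'force': [-0.062, -0.228, -0.048], 'gripper_width': 34.268, 'gripper_force': 0.0}
```

View pics/end.png

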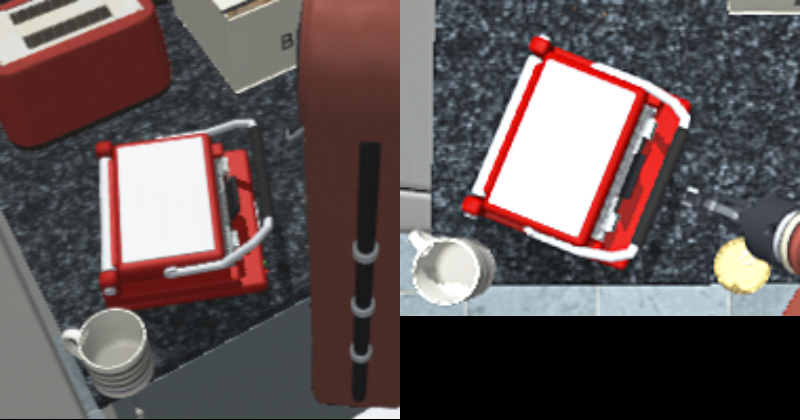

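The picture shows the lid shut, with the bar at about (660,190) in the right panel, the gripper clear at (700,195), and the mug and tin in place.

```bash
python3 -c "
from station import arm
print(arm.finish_job())"
```

```text
the job is handed in; nothing more can be done
None
```

The plate is seated in the grill under both clips, the lid was lowered gently and is fully shut, the mug and tin look unmoved, and the arm never went near the jar or mill; I handed the job in at about 23 s, and no verdict came back.

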